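# Battery pack into the scooter deck through its tail flap

## Task

Load the loose battery pack into the scooter deck on the bench: lay it flat on the tail plate, round connector nose towards the deck, and slide it through the sprung two-leaf flap until it is fully home against the connector block and both leaves have sprung shut behind it. Keep the pack flat, push it gently rather than ramming it, and leave the other things on the bench where they are.

Things in the scene. Friction and masses are not known exactly. Their poses are not given: they have to be found in the camera images.
- pack: The battery pack to load: grey hard-case box lying flat, 160 long (x) x 60 wide (y) x 45 high, 0.6 to 0.9 kg, paper label on top. Origin: centre of its underside; x points to the connector nose, whose two upright corners are rounded (radius 14) and which has two dark slots. The tail (-x end) is square and flat, a dark ridge across its top. Grasp it across the 60 width.
- pack_nose (a point): Centre of the pack's nose face, 80 mm ahead (+x) of the pack's origin and 22.5 mm above its underside.
- pack_tail (a point): Centre of the pack's flat tail face, 80 mm behind (-x) the pack's origin and 22.5 mm above its underside: push here.
- deck: The scooter deck: black box 515 long x 210 wide x 66 high, fixed on the bench, its open tail towards the robot. Origin: midway between the two flap hinges, at bench level; x points from the tail into the battery bay, z up. Lengths below are mm in this frame. The pack slides with its underside at z=12 on one flat floor from x=-165 to the bay's end.
- tail_plate (a point): Middle of the tail plate's upper face (x=-82, z=12). The plate, in front of the flap from x=-165 to -34, is open and 190 wide; only a low flange (top at z=18) runs along each edge at |y|=89 to 95. From x=-34 to -2 two flared cheeks (top at z=52) narrow from 112 apart to 86 apart and lead the nose in.
- flap_mid (a point): Middle of the closed two-leaf flap (x=0, y=0, z=37). The open leaves sweep the channel to x=37; only when the pack's tail is beyond that can they shut.
- bay_top (a point): Middle of the open-topped stretch just behind the flap, x=0 to 85 (its cover has been taken off), at rail-top height z=60. The channel is 85 wide as far as x=40, then narrows to guide rails 67 apart. Walls and ribs beside it are at most 66 high. Closed fingers can push from straight above here, following the pack's tail in behind the leaves, and lift out upwards.
- bay_cover (a point): Middle of the near edge of the fixed cover over the rest of the bay (x=85, top at z=66, bolt heads to 70, underside z=62). Because of it the pack can only go in lengthwise through the flap.
- bay_stop (a point): Where the connector block stops the nose, on the floor (x=205, y=0, z=12), under the cover. Fully home, the pack's origin is at x=125, y=0 and its tail face at x=45.
- flap_left (a joint): Angle of the left leaf (deck +y side): 0 shut, growing as it swings inwards (to +x), stop at 1.5 rad. Upright bare-steel leaf 37 wide x 46 high (z=14 to 60) x 3 thick, upright hinge at x=0, y=+38.5. A light torsion spring shuts it: about 1 N at its free edge when shut, 2 N when open; it swings to by itself within a second once nothing holds it.
- flap_right (a joint): Angle of the right leaf (deck -y side), the mirror image: hinge at x=0, y=-38.5. The two free edges meet with a 3 mm gap at y=0.
- charger: Bystander: finned aluminium charger block, 150 x 64 x 46 high, square ends; not the pack. Origin at the centre of its underside.
- tail_cover: Bystander: the removed tail cover, flat dark plate 190 x 85 x 5. Origin at the centre of its underside.
- shock: Bystander: coil-over shock absorber lying down, 230 long, 48 high. Origin at bench level under its middle.
- throttle: Bystander: black handlebar grip with brake lever and round display, about 155 x 120 x 40 high. Origin at bench level.
- wrench: Bystander: steel spanner 170 long, 8 high. Origin at its middle, underside.
- screwdriver: Bystander: screwdriver with black handle, 180 long, 26 high, lying across the deck's fixed cover. Origin at its middle, underside.
- dish: Bystander: steel dish of bolts, 90 across, 28 high. Origin at the centre of its underside.
Things that resemble listed ones, but are neither listed nor needed, are in the scene too. What is shaped like the pack but blue or pink is not meant.

How it is judged:
On the way, in this order (a step that is already met when the one before it is completed fails the run):
1. the pack lies flat between the guides, nose first, its nose through the opened flap (x of pack_nose in the frame of deck between 0.03 and 0.19 m and y of pack_nose in the frame of deck between -0.012 and 0.012 m and z of pack in the frame of deck below 0.022 m and value of joint each of flap_left, flap_right above 0.5 rad), for 0.1 s.
2. the pack is fully home and both leaves are shut behind it (x of pack in the frame of deck between 0.118 and 0.132 m and x of pack_nose in the frame of deck above 0.19 m and y of pack in the frame of deck between -0.008 and 0.008 m and z of pack in the frame of deck below 0.018 m and angle between pack's own z axis and vertical below 0.08 rad and value of joint each of flap_left, flap_right below 0.08 rad), for 0.2 s.
At the end, for the whole second after the job is handed in: The pack lies flat and still in the deck's bay, nose first and within 7 mm of fully home along the deck, within 8 mm of the bay's centre line, and both leaves of the flap are shut (under 0.08 rad) behind it (all of step 2 and linear speed of pack below 0.02 m/s); the robot touches nothing.
It fails at once if one of the bystanders is pushed more than 30 mm from its place (distance of any of charger, tail_cover, shock, throttle, wrench, screwdriver, dish from where it was at the start of the episode above 0.03 m).
It fails at once if the pack is tipped more than 30 degrees (angle between pack's own z axis and vertical above 0.52 rad).
It fails at once if the pack is rammed: more than 80 N between it and the deck (contact force between pack and deck above 80 N).
It also fails if it takes over 64 s, if anything falls off the work surface, if the arm or the gripper's body presses on something with over 40 N, if the wrist force passes 120 N, or if a joint passes its speed limit or range.

## Robot

A 7-joint arm with a two-finger parallel gripper is mounted at the origin on the work surface. World frame = base frame: x ahead of the robot, y to its left, z up, the work surface at z = 0. Lengths are in m, angles in rad, forces in N, time in s.
With the tool pointing down it reaches from about 0.4 to 0.85 m from the base axis. Payload 10.4 kg.
Tool frame: the origin (TCP) lies on the centre line of the jaws, within the pads' length; the fingertips stand ahead of it and the grasp point (between the pads) is the TCP (ctrl.nose_length is the z of the fingertips in the tool frame, in m); z points along the fingers, y is the line along which they close (so a half turn about z gives the same grasp; the last joint's range is limited). The gripper opens to 87 mm and grips with 3 to 60 N. Pads are 19 mm wide; open, the fingers measure 117 mm over their backs; the gripper's body (75 mm by 190 mm) begins 51 mm behind the grasp point.
Start: joints at [1.311, 0.332, -0.065, 1.46, 0.022, 1.35, -0.088], TCP at [0.147, -0.608, 0.242] pointing down, gripper open.
Joint ranges: [-2.6, 2.6], [-0.5, 2.12], [-1.47, 1.34], [0.16, 2.42], [-1.27, 4.41], [0.06, 2.06], [-2.6, 2.6]. Speed limits (rad/s): [2.22, 2.22, 2.79, 2.79, 3.14, 3.14, 3.14].

## Interface

Orientations are given as [roll, pitch, yaw] about the fixed x, y, z axes, in that order (R = Rz(yaw) Ry(pitch) Rx(roll)).
In Python, from cell import ctrl gives the robot as it stands. The module is installed in compiled form; this text tells all that it offers.
- The arm moves only by the tool step_arm, never from a script. Its argument "moves" is a list that holds one entry, the list of rows, each a list of 7 numbers: the shift along the world's x, y, z in cm, then the turn, a rotation vector about the world's x, y, z in rad, then the opening, from 0 (shut) to 1 (fully open). In form: [[[dx, dy, dz, rx, ry, rz, grip], ...]]. A call has exactly 5 rows; each row shifts and turns the commanded pose from where the row before left it; what a row does not reach is not made up. A row lasts 1/10 s, in which the tool goes at most 50 mm and 8.59 degrees, less where a joint would pass 70% of its speed; a pose out of reach is approached as far as the arm can. A call with a gripper value outside its range is refused whole. The fingers move at their own pace and stop on an object; "squeeze" is the grip in N (left out, the last holds). Time passes only in rows, so rows that do not move let the fingers close, or fill a call up. It gives the time, the measured TCP pose, the force, the opening and the grip force at its end, in the units of the state.
- ctrl.read_state(): the state, without advancing time (a new reading comes with each control period).
- ctrl.snapshot(name): name is "scene" or "top"; returns the picture (480x640x3 uint8, red, green, blue); there is no depth.
- ctrl.camera_info(name): a dict with "fx", "fy", "cx", "cy" (pixels), "R" (3x3) and "t" (3): a world point X has camera coordinates R X + t. Camera axes: x right, y down, z forward; pixel columns grow to the right and rows downward; lengths in m; the calibration is good to about 2 mm. A picture is of the moment at which its call begins. camera_info takes no time and is no camera call.
- ctrl.job_done(): hands the job in; it is judged then, once.
Trained networks look in the newest picture that a camera, given by its name, has taken for a name from the list of things; names that differ only in an ending like _2 or _b are one class to them, and where a whole thing is asked for, a point or a joint stands for the part that bears it (a point fixed in the world has none). Each returns a list of dicts, best first, with "score" (0 to 1); they miss things now and then, are a little off and sometimes report something else, mostly with a low value. They report only what shows in the picture. A call takes as long as a camera call. They do not tell look-alikes from the thing itself.
- ctrl.trace(target, camera): "pixels" (480x640 bool, what is visible of it) and "bbox" ([left, top, right, bottom] in pixels, round what is visible of it).
The state is a dict: "time_s": time; "joint_pos": joint angles; "joint_vel": joint speeds; "joint_torque": joint torques, N m; "tcp_pos": TCP position; "ee_rot": TCP orientation; "force": force on the tool from outside, world axes, zero at the start; "torque": the same for the moment, N m; "finger_gap": finger opening in m; "grip_force": force on a finger pad.
Only numpy, scipy, OpenCV 4.12 (cv2) and the standard library are available. Lean on these libraries where they do the work, as an engineer would, in place of code of your own. Each camera call takes 0.05 s, during which the arm holds its last target. There are 200 camera calls.

## Working session

There is one attempt and no reset: what is moved stays moved. The work goes in short steps, Python scripts to look and compute and a tool call to move; the robot and the scene stay as the last step left them, time stands still between calls to the robot, and variables do not carry over. Pictures are saved under pics/ and viewed, at most 10 in all, crops included, and the job is handed in when it is done.

Besides the shell and the picture viewer there is one more tool, called after "Call:" as name([rows], argument=value, ...), one row to a line, values as JSON. step_arm: Moves the arm, as the interface text tells. Its arguments: {"type":"object","properties":{"moves":{"type":"array","items":{"type":"array","items":{"type":"array","items":{"type":"number"}}}},"squeeze":{"type":"number"}},"required":["moves"]}

```bash
mkdir -p pics; cat > h.py <<'E'
from cell import ctrl
import numpy as np, cv2
def snap(c,name=None):
    im=ctrl.snapshot(c)
    if name: cv2.imwrite(f'pics/{name}.png',im[:,:,::-1])
    return im
def ray(c,u,v,z):
    k=ctrl.camera_info(c);R=np.array(k['R']);t=np.array(k['t'])
    C=-R.T@t;d=R.T@np.array([(u-k['cx'])/k['fx'],(v-k['cy'])/k['fy'],1])
    return C+d*(z-C[2])/d[2]
def proj(c,X):
    k=ctrl.camera_info(c);p=np.array(k['R'])@np.array(X)+np.array(k['t'])
    return np.array([k['fx']*p[0]/p[2]+k['cx'],k['fy']*p[1]/p[2]+k['cy']])
E
python3 - <<'E'
from h import *
for c in('scene','top'):
    snap(c,c+'0')
    k=ctrl.camera_info(c);print(c,k['fx'],-np.array(k['R']).T@np.array(k['t']),np.round(k['R'],2).tolist())
    for n in('pack','deck','charger'):
        for r in ctrl.trace(n,c): print(c,n,round(r['score'],2),r['bbox'])
print(ctrl.read_state(),ctrl.nose_length)
E
```

```text
scene 572.5562766178333 [1.70830431 0.19103426 0.88213088] [[-0.26, 0.97, 0.01], [0.52, 0.15, -0.84], [-0.81, -0.21, -0.54]]
scene pack 0.97 [266.0, 164.6, 293.4, 203.2]
scene pack 0.82 [219.4, 217.7, 265.3, 265.3]
scene pack 0.81 [153.3, 176.9, 193.0, 206.0]
scene deck 0.66 [246.7, 223.6, 397.6, 364.2]
scene charger 0.95 [464.8, 266.7, 505.5, 315.3]
scene charger 0.69 [295.4, 272.5, 327.0, 325.6]
top 501.2960382630333 [ 0.32298726 -0.14803566  1.37132399] [[-0.03, -1.0, -0.02], [-0.99, 0.03, -0.13], [0.13, 0.01, -0.99]]
top pack 0.64 [371.8, 318.9, 424.7, 379.6]
top pack 0.62 [488.6, 256.1, 539.0, 320.1]
top pack 0.59 [370.0, 191.6, 399.9, 255.1]
top deck 0.89 [241.2, 86.6, 337.1, 283.2]
top charger 0.91 [138.6, 187.6, 173.2, 247.9]
{'time_s': 0.4, 'joint_pos': array([ 1.31142284,  0.33232384, -0.0646903 ,  1.46024184,  0.02159844,
        1.34988831, -0.08856987]), 'joint_vel': array([ 0.00020658, -0.0015893 ,  0.00297266, -0.00073838,  0.00031002,
       -0.00041301, -0.00182177]), 'joint_torque': array([-3.57509971e-04, -6.22367978e+01,  2.49901641e-02, -3.89672828e+01,
       -6.10299921e-02,  3.33566393e-02,  8.50176548e-05]), 'tcp_pos': array([ 0.1466041 , -0.60752104,  0.24143032]), 'ee_rot': array([-3.14142551e+00, -3.96672122e-06,  2.36700333e-01]), 'force': array([ 0.3276955 , -0.40774851, -0.30096456]), 'torque': array([-0.02089937, -0.00759681, -0.04768864]), 'grip_force': 0.0, 'finger_gap': 0.08682150693409152} 0.019
```

View pics/top0.png

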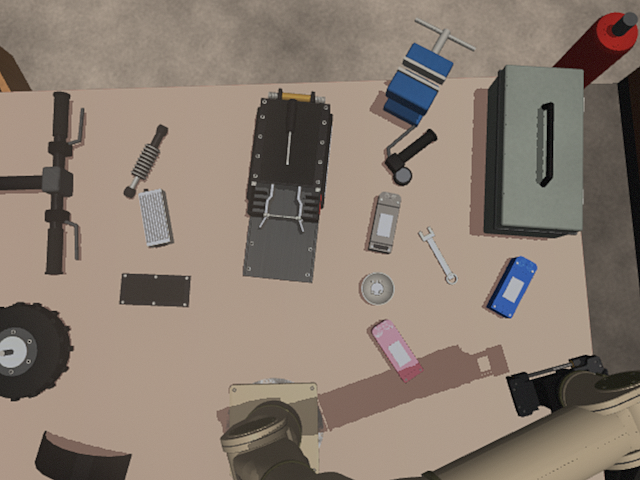

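View pics/scene0.png

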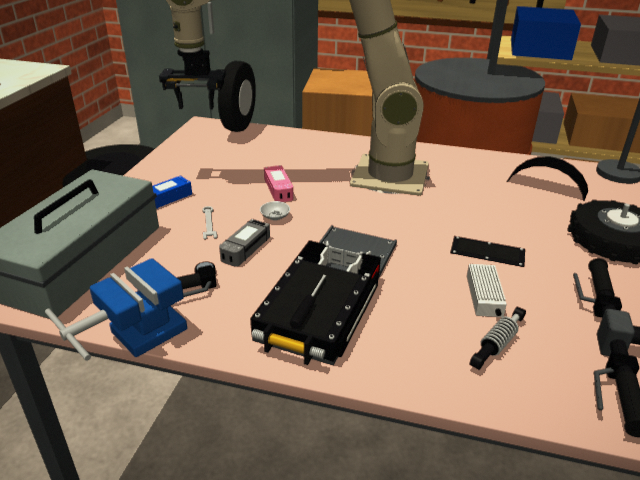

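The grey box at top (385,223), with scene (245,242), fits the pack. Its look-alikes are pink at (397,350), blue at (513,287) and the finned charger at (155,217). I'll check it in a close crop along with the deck.

```bash
python3 - <<'E'
from h import *
im=cv2.imread('pics/top0.png')
a=im[180:290,235:410]; cv2.imwrite('pics/crop0.png',cv2.resize(a,None,fx=4.5,fy=4.5,interpolation=cv2.INTER_CUBIC))
for r in ctrl.trace('pack','top'):
    m=r['pixels'].astype(np.uint8);print(r['score'],r['bbox'],cv2.boxPoints(cv2.minAreaRect(cv2.findNonZero(m))).round(1).tolist())
for n in('deck','flap_left','flap_right'):
  for r in ctrl.trace(n,'top')[:2]:
    m=r['pixels'].astype(np.uint8);print(n,r['score'],r['bbox'],cv2.boxPoints(cv2.minAreaRect(cv2.findNonZero(m))).round(1).tolist())
E
```

```text
0.64 [371.8, 318.9, 424.7, 379.6] [[368.6000061035156, 329.8999938964844], [388.5, 316.70001220703125], [424.6000061035156, 370.8999938964844], [404.79998779296875, 384.20001220703125]]
0.62 [488.6, 256.1, 539.0, 320.1] [[485.5, 307.6000061035156], [513.9000244140625, 252.3000030517578], [539.0, 265.1000061035156], [510.70001220703125, 320.5]]
0.59 [370.0, 191.6, 399.9, 255.1] [[367.1000061035156, 249.60000610351562], [378.8999938964844, 190.60000610351562], [402.0, 195.1999969482422], [390.20001220703125, 254.1999969482422]]
deck 0.89 [241.2, 86.6, 337.1, 283.2] [[236.3000030517578, 275.20001220703125], [259.20001220703125, 86.4000015258789], [337.3999938964844, 95.80000305175781], [314.5, 284.6000061035156]]
flap_left 0.53 [270.0, 214.0, 282.0, 218.8] [[269.0, 215.0], [281.0, 215.0], [281.0, 218.0], [269.0, 218.0]]
flap_right 0.57 [283.7, 218.2, 298.9, 224.3] [[284.70001220703125, 219.8000030517578], [285.1000061035156, 216.3000030517578], [298.29998779296875, 217.60000610351562], [298.0, 221.10000610351562]]
flap_right 0.38 [370.5, 194.2, 401.9, 251.4] [[367.20001220703125, 249.89999389648438], [379.70001220703125, 190.39999389648438], [402.70001220703125, 195.1999969482422], [390.20001220703125, 254.8000030517578]]
```

View pics/crop0.png

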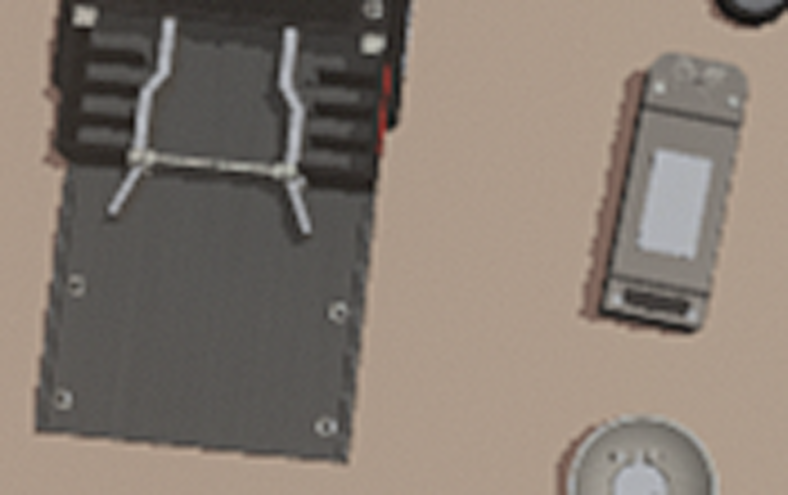

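The crop shows the grey case's rounded nose at the top (full px ~(390,193)) and its dark tail ridge at ~(381,247), so it is the pack with its nose pointing away from the robot. The flap hinges are at ~(266,215) and (299,218), and the plate's tail corners at ~(243,276) and (312,282).

```bash
python3 - <<'E'
from h import *
f=lambda u,v,z:ray('top',235+u/4.5-.4,180+v/4.5-.4,z)[:2]
L,R=f(142,157,.06),f(290,172,.06);print('hinges',L,R,np.linalg.norm(L-R))
cl,cr=f(112,212,.052),f(307,232,.052);print('cheek',cl,cr,np.linalg.norm(cl-cr))
pl,pr=f(36,432,.015),f(348,462,.015);print('plate',pl,pr,np.linalg.norm(pl-pr))
for a,b in((L,R),(cl,cr),(pl,pr)):
    d=a-b;print('yaw',np.arctan2(-d[0],d[1]),'mid',(a+b)/2)
c=((L+R)/2-(pl+pr)/2);print('axis len',np.linalg.norm(c),'yaw',np.arctan2(c[1],c[0]))
P=[f(*q,.045) for q in((655,55),(745,68),(703,322),(603,307))]
print('pack',P);n=(P[0]+P[1])/2;t=(P[2]+P[3])/2
print('ctr',(n+t)/2,'len',np.linalg.norm(n-t),'w',np.linalg.norm(P[2]-P[3]),np.linalg.norm(P[0]-P[1]),'yaw',np.arctan2(*(n-t)[::-1]))
m=[ray('top',*q,.045)[:2] for q in((367.1,249.6),(378.9,190.6),(402,195.2),(390.2,254.2))];print(np.mean(m,0))
l=[f(*q,.045) for q in((657,148),(712,155),(695,256),(638,247))];print('label',np.mean(l,0))
E
```

```text
hinges [0.55889316 0.00803276] [ 0.54745392 -0.07926854] 0.0880475672224047
cheek [0.52776259 0.0271696 ] [ 0.51259705 -0.08818039] 0.11634265698025024
plate [0.40087823 0.07919641] [ 0.37801516 -0.10815126] 0.18873757154380935
yaw -0.1302894370053225 mid [ 0.55317354 -0.03561789]
yaw -0.13072437392665676 mid [ 0.52017982 -0.0305054 ]
yaw -0.1214350705564434 mid [ 0.38944669 -0.01447743]
axis len 0.16508603292374327 yaw -0.1284098519319931
pack [array([ 0.61489916, -0.29861819]), array([ 0.60541366, -0.3519959 ]), array([ 0.45357857, -0.32021376]), array([ 0.46405748, -0.26172075])]
ctr [ 0.53448722 -0.30813715] len 0.15518546742801792 w 0.05942423268777175 0.05421396668453563 yaw -0.22312911453301607
[ 0.53180797 -0.30700909]
label [ 0.52592688 -0.30710788]
```

Call:
step_arm([
  [[2.5, 4, 0, 0, 0, -0.044, 1], [2.5, 4, 0, 0, 0, -0.044, 1], [2.5, 4, 0, 0, 0, -0.044, 1], [2.5, 4, 0, 0, 0, -0.044, 1], [2.5, 4, 0, 0, 0, -0.044, 1]],
], squeeze=40)

```text
time_s: 1.1
tcp_pos: [0.2724, -0.4059, 0.2418]
ee_rot: [3.141, -0.0, 0.015]
force: [1.4, 0.1, -0.6]
finger_gap: 0.0874
grip_force: 0.0
```

Call:
step_arm([
  [[4.4, 2, -0.5, 0, 0, -0.044, 1], [4.4, 2, -0.5, 0, 0, -0.044, 1], [4.4, 2, -0.5, 0, 0, -0.044, 1], [4.4, 2, -0.5, 0, 0, -0.044, 1], [4.4, 2, -0.5, 0, 0, -0.044, 1]],
])

```text
time_s: 1.6
tcp_pos: [0.4933, -0.3067, 0.2167]
ee_rot: [3.141, -0.001, -0.205]
force: [0.3, -0.8, 0.1]
finger_gap: 0.0869
grip_force: 0.0
```

Call:
step_arm([
  [[1, 0, -2.6, 0, 0, 0, 1], [1, 0, -2.6, 0, 0, 0, 1], [1, 0, -2.6, 0, 0, 0, 1], [0.2, 0, -2.6, 0, 0, 0, 1], [0, 0, 0, 0, 0, 0, 1]],
])

```text
time_s: 2.1
tcp_pos: [0.5219, -0.3064, 0.1089]
ee_rot: [-3.14, 0.006, -0.203]
force: [-0.3, 0.1, 0.2]
finger_gap: 0.0872
grip_force: 0.0
```

```bash
python3 - <<'E'
from h import *
s=snap('scene');t=snap('top')
u,v=proj('scene',[.53,-.307,.07]).astype(int);a=s[v-50:v+50,u-65:u+65]
U,V=proj('top',[.53,-.307,.07]).astype(int);b=t[V-50:V+50,U-65:U+65]
o=np.vstack([cv2.resize(x,None,fx=3,fy=3,interpolation=cv2.INTER_CUBIC) for x in(a,b)])
cv2.imwrite('pics/near.png',o[:,:,::-1]);print(u,v,U,V)
for r in ctrl.trace('pack','scene'):print(r['score'],r['bbox'])
# projected pack outline for the estimate
c,sn=np.cos(-.2),np.sin(-.2)
for x,y in((80,30),(80,-30),(-80,-30),(-80,30)):
    p=[.532+(c*x-sn*y)/1e3,-.3075+(sn*x+c*y)/1e3,.045];print(proj('scene',p).round(1),proj('top',p).round(1))
E
```

```text
245 225 385 221
0.91 [219.0, 216.2, 270.1, 263.5]
0.91 [152.3, 175.3, 190.9, 206.3]
0.88 [265.3, 164.8, 291.5, 201.3]
[238.2 252.1] [378.4 191.3]
[218.4 245.9] [400.5 195.1]
[251.4 216.7] [391.2 253.4]
[270.2 222. ] [368.8 249.5]
```

View pics/near.png

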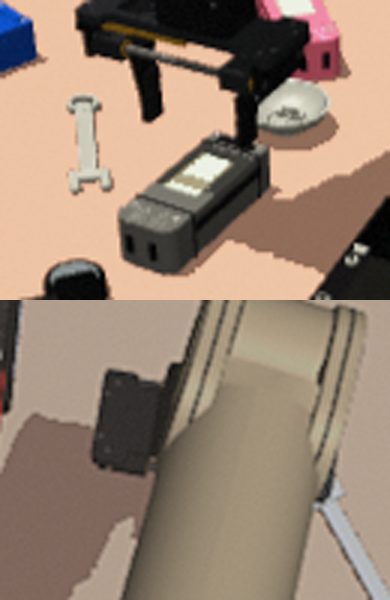

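The nose slots face the far end and the fingers straddle the grey pack, so I descend and grip.

Call:
step_arm([
  [[0, 0, -2, 0, 0, 0, 1], [0, 0, -2, 0, 0, 0, 1], [0, 0, -2, 0, 0, 0, 1], [0, 0, -2, 0, 0, 0, 1], [0, 0, 0, 0, 0, 0, 1]],
])

```text
time_s: 2.75
tcp_pos: [0.5228, -0.3075, 0.0319]
ee_rot: [-3.141, 0.002, -0.204]
force: [-0.4, 0.0, -0.4]
finger_gap: 0.087
grip_force: 0.0
```

Call:
step_arm([
  [[0, 0, 0, 0, 0, 0, 0.5], [0, 0, 0, 0, 0, 0, 0.5], [0, 0, 0, 0, 0, 0, 0.5], [0, 0, 0, 0, 0, 0, 0.5], [0, 0, 0, 0, 0, 0, 0.5]],
])

```text
time_s: 3.25
tcp_pos: [0.524, -0.3078, 0.0334]
ee_rot: [3.141, -0.001, -0.204]
force: [-0.9, 1.3, 5.1]
finger_gap: 0.0599
grip_force: 39.9
```

Call:
step_arm([
  [[0, 0, 1, 0, 0, 0, 0.5], [0, 0, 2, 0, 0, 0, 0.5], [0, 0, 2, 0, 0, 0, 0.5], [0, 0, 2, 0, 0, 0, 0.5], [0, 0, 1, 0, 0, 0, 0.5]],
])

```text
time_s: 3.75
tcp_pos: [0.5237, -0.3076, 0.114]
ee_rot: [3.141, -0.001, -0.203]
force: [0.7, -0.2, -7.1]
finger_gap: 0.0597
grip_force: 39.8
```

Call:
step_arm([
  [[-0.4, 2, 0, 0, 0, 0.008, 0.5], [-0.7, 3, 0, 0, 0, 0.008, 0.5], [-0.7, 3, 0, 0, 0, 0.008, 0.5], [-0.7, 3, 0, 0, 0, 0.008, 0.5], [-0.7, 3, 0, 0, 0, 0.008, 0.5]],
])

```text
time_s: 4.25
tcp_pos: [0.4904, -0.1662, 0.1119]
ee_rot: [-3.142, 0.002, -0.163]
force: [1.0, -0.5, -6.5]
finger_gap: 0.0599
grip_force: 39.8
```

Call:
step_arm([
  [[-0.9, 3.5, 0, 0, 0, 0.009, 0.5], [-0.9, 3.5, 0, 0, 0, 0.009, 0.5], [-0.9, 3.5, 0, 0, 0, 0.009, 0.5], [-0.9, 3, 0, 0, 0, 0.009, 0.5], [0, 1, 0, 0, 0, 0, 0.5]],
])

```text
time_s: 4.75
tcp_pos: [0.4538, -0.0193, 0.1121]
ee_rot: [-3.142, 0.002, -0.123]
force: [0.4, 0.5, -7.1]
finger_gap: 0.0596
grip_force: 39.8
```

```bash
python3 - <<'E'
from h import *
s=snap('scene');snap('top','t3')
st=ctrl.read_state();print(st['tcp_pos'],st['ee_rot'],st['force'],st['torque'])
cv2.imwrite('pics/carry.png',cv2.resize(s[140:340,210:430],None,fx=3,fy=3,interpolation=cv2.INTER_CUBIC)[:,:,::-1])
D=np.array([.553,-.0355]);a=-.128;e=np.array([np.cos(a),np.sin(a)]);n=np.array([-e[1],e[0]])
for l,x,y,z in(('plateL',-165,95,15),('plateR',-165,-95,15),('hL',0,38.5,60),('hR',0,-38.5,60),('chL',-34,56,52),('chR',-34,-56,52)):
    p=D+e*x/1e3+n*y/1e3;print(l,(proj('scene',[*p,z/1e3])-[210,140])*3)
T=st['tcp_pos'];a=st['ee_rot'][2];e=np.array([np.cos(a),np.sin(a)]);n=np.array([-e[1],e[0]])
for x,y in((80,30),(80,-30),(-80,-30),(-80,30)):
    p=T[:2]+e*(x+7.8)/1e3+n*y/1e3;print('pk',(proj('scene',[*p,T[2]+.0116])-[210,140])*3)
E
```

```text
[ 0.45513376 -0.02108423  0.11239552] [ 3.14144204e+00  6.29035361e-04 -1.24287083e-01] [ 0.27561928 -0.65428801 -7.07672453] [-0.04707916  0.09793193 -0.01865148]
plateL [560.58233471 296.09305763]
plateR [364.70808542 251.83270145]
hL [445.55430058 338.47764883]
hR [358.71389113 317.71184465]
chL [477.73630661 329.42419187]
chR [353.75866682 300.17518684]
pk [446.50119507 265.12206902]
pk [377.33042306 249.71569369]
pk [439.39877304 161.68467403]
pk [503.64852473 174.74692809]
```

View pics/carry.png

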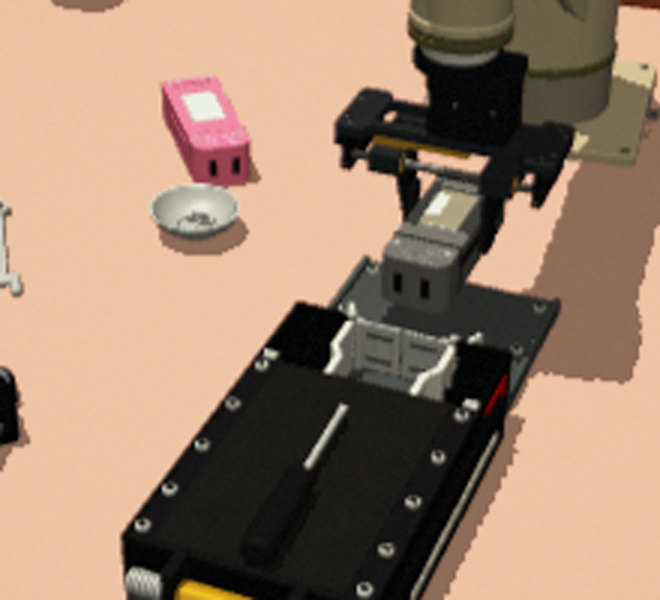

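The pack is level and nose-first. Its nose slots are centred at crop (411,287), as predicted, and the flap leaves meet at (401,335), so I lower it.

Call:
step_arm([
  [[0, -0.1, -1.5, 0, 0, -0.004, 0.5], [0, -0.1, -1.5, 0, 0, 0, 0.5], [0, 0, -1.5, 0, 0, 0, 0.5], [0, 0, -1.2, 0, 0, 0, 0.5], [0, 0, -0.5, 0, 0, 0, 0.5]],
])

```text
time_s: 5.35
tcp_pos: [0.4549, -0.0254, 0.0493]
ee_rot: [3.141, 0.002, -0.132]
force: [-0.5, -0.3, -7.8]
finger_gap: 0.0596
grip_force: 39.8
```

Call:
step_arm([
  [[0, 0, -0.15, 0, 0, 0, 0.5], [0, 0, -0.15, 0, 0, 0, 0.5], [0, 0, -0.1, 0, 0, 0, 0.5], [0, 0, 0, 0, 0, 0, 0.5], [0, 0, 0, 0, 0, 0, 0.5]],
])

```text
time_s: 5.85
tcp_pos: [0.4558, -0.0246, 0.0469]
ee_rot: [3.141, -0.001, -0.131]
force: [-0.9, 0.3, -6.8]
finger_gap: 0.0597
grip_force: 39.8
```

Call:
step_arm([
  [[0, 0, -0.1, 0, 0, 0, 0.5], [0, 0, -0.1, 0, 0, 0, 0.5], [0, 0, 0, 0, 0, 0, 1], [0, 0, 0, 0, 0, 0, 1], [0, 0, 0, 0, 0, 0, 1]],
])

```text
time_s: 6.35
tcp_pos: [0.4563, -0.0246, 0.045]
ee_rot: [3.142, -0.001, -0.131]
force: [1.0, -0.3, 0.0]
finger_gap: 0.0766
grip_force: 0.0
```

Call:
step_arm([
  [[-1.5, 0.2, 0, 0, 0, 0, 1], [-1.5, 0.3, 0, 0, 0, 0, 1], [-1.5, 0.2, 0, 0, 0, 0.003, 1], [0, 0, 0, 0, 0, 0, 1], [0, 0, 0, 0, 0, 0, 1]],
])

```text
time_s: 6.85
tcp_pos: [0.4114, -0.0178, 0.045]
ee_rot: [3.141, -0.001, -0.128]
force: [0.5, -0.6, 0.5]
finger_gap: 0.0868
grip_force: 0.0
```

```bash
python3 - <<'E'
from h import *
s=snap('scene');t=snap('top')
st=ctrl.read_state();print(st['tcp_pos'],st['ee_rot'],st['force'])
o=np.hstack([cv2.resize(s[190:290,300:410],None,fx=3.6,fy=3.6,interpolation=cv2.INTER_CUBIC),cv2.resize(t[190:290,230:340],None,fx=3.6,fy=3.6,interpolation=cv2.INTER_CUBIC)])
cv2.imwrite('pics/place.png',o[:,:,::-1])
D=np.array([.553,-.0355]);a=-.128;e=np.array([np.cos(a),np.sin(a)]);n=np.array([-e[1],e[0]])
for x,y in((-10,30),(-10,-30),(-10,0),(-170,-30),(-170,30)):
    p=[*(D+e*x/1e3+n*y/1e3),.057]
    print(((proj('scene',p)-[300,190])*3.6).round(),((proj('top',p)-[230,190])*3.6+[396,0]).round())
E
```

```text
[ 0.41165242 -0.01767629  0.04486451] [-3.14142579e+00 -1.11927086e-03 -1.28477796e-01] [0.10660464 0.7675412  0.02767369]
[203. 219.] [544. 104.]
[123. 200.] [624. 112.]
[163. 210.] [584. 108.]
[197.  91.] [600. 329.]
[272. 107.] [518. 320.]
```

View pics/place.png

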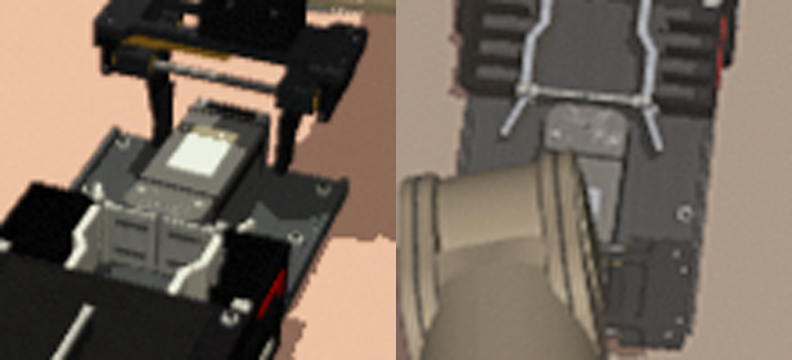

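Placed flat, with the nose just short of the flap at panel (587,108) and within 2 mm of centre. I re-grip near the tail and slide it in.

Call:
step_arm([
  [[0, 0, 0, 0, 0, 0, 0.5], [0, 0, 0, 0, 0, 0, 0.5], [0, 0, 0, 0, 0, 0, 0.5], [0, 0, 0, 0, 0, 0, 0.5], [0, 0, 0, 0, 0, 0, 0.5]],
], squeeze=25)

```text
time_s: 7.45
tcp_pos: [0.4107, -0.0176, 0.0445]
ee_rot: [-3.142, 0.0, -0.128]
force: [0.8, 0.3, -0.9]
finger_gap: 0.0599
grip_force: 24.9
```

Call:
step_arm([
  [[0.6, -0.08, 0, 0, 0, 0, 0.5], [0.6, -0.08, 0, 0, 0, 0, 0.5], [0.6, -0.08, 0, 0, 0, 0, 0.5], [0.6, -0.08, 0, 0, 0, 0, 0.5], [0.6, -0.07, 0, 0, 0, 0, 0.5]],
])

```text
time_s: 7.95
tcp_pos: [0.4352, -0.0214, 0.0434]
ee_rot: [3.139, 0.012, -0.128]
force: [-28.0, 2.9, 23.2]
finger_gap: 0.0595
grip_force: 25.0
```

```bash
python3 - <<'E'
from h import *
s=snap('scene');t=snap('top')
st=ctrl.read_state();print(st['tcp_pos'],st['ee_rot'],st['force'],st['torque'],st['finger_gap'])
o=np.hstack([cv2.resize(s[200:280,310:390],None,fx=5,fy=5,interpolation=cv2.INTER_CUBIC),cv2.resize(t[190:270,240:320],None,fx=5,fy=5,interpolation=cv2.INTER_CUBIC)])
cv2.imwrite('pics/jam.png',o[:,:,::-1])
E
```

```text
[ 0.43666597 -0.02146064  0.04337126] [ 3.13982276  0.00947247 -0.12824074] [-17.02613253   0.74919872  11.0386714 ] [ 0.12069653  3.6885297  -0.08169316] 0.060259260897251
```

View pics/jam.png

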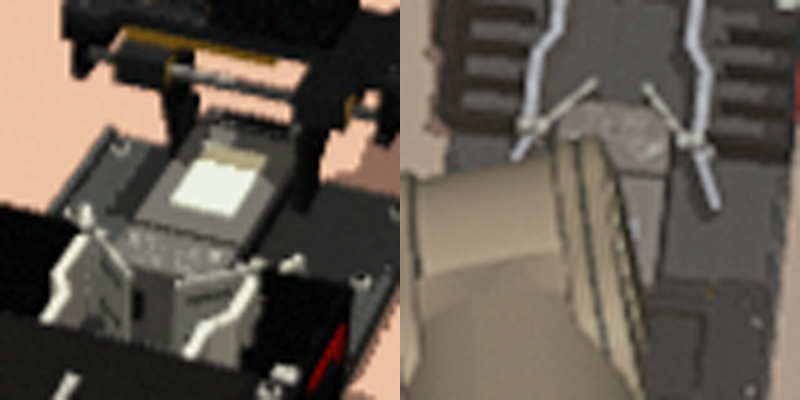

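The leaves are opening symmetrically, at panel (590,85) and (650,90), with the nose centred about 15–20 mm in. The push is dragging because the tool presses down, so I ease up slightly and go on slower.

Call:
step_arm([
  [[0, 0, 0.1, 0, 0, 0, 0.5], [0, 0, 0, 0, 0, 0, 0.5], [0.3, -0.04, 0, 0, 0, 0, 0.5], [0.3, -0.04, 0, 0, 0, 0, 0.5], [0.3, -0.04, 0, 0, 0, 0, 0.5]],
])

```text
time_s: 8.55
tcp_pos: [0.446, -0.0226, 0.0437]
ee_rot: [3.141, 0.008, -0.128]
force: [-8.5, 1.2, -5.8]
finger_gap: 0.0596
grip_force: 25.0
```

Easing up worked and the force has dropped. Continuing.

Call:
step_arm([
  [[0.5, -0.06, 0, 0, 0, 0, 0.5], [0.5, -0.06, 0, 0, 0, 0, 0.5], [0.5, -0.07, 0, 0, 0, 0, 0.5], [0.5, -0.06, 0, 0, 0, 0, 0.5], [0.5, -0.07, 0, 0, 0, 0, 0.5]],
])

```text
time_s: 9.05
tcp_pos: [0.4743, -0.0259, 0.0451]
ee_rot: [3.141, 0.001, -0.128]
force: [-3.2, 0.3, -7.0]
finger_gap: 0.06
grip_force: 25.0
```

Call:
step_arm([
  [[0.5, -0.06, 0, 0, 0, 0, 0.5], [0.5, -0.06, 0, 0, 0, 0, 0.5], [0.5, -0.07, 0, 0, 0, 0, 0.5], [0, 0, 0, 0, 0, 0, 0.5], [0, 0, 0, 0, 0, 0, 0.5]],
])

```text
time_s: 9.55
tcp_pos: [0.4908, -0.0279, 0.046]
ee_rot: [-3.141, -0.002, -0.128]
force: [2.8, -0.3, -6.8]
finger_gap: 0.0599
grip_force: 25.0
```

Call:
step_arm([
  [[0, 0, -0.1, 0, 0, 0, 0.5], [0, 0, 0, 0, 0, 0, 1], [0, 0, 0, 0, 0, 0, 1], [0, 0, 0, 0, 0, 0, 1], [0, 0, 0, 0, 0, 0, 1]],
])

```text
time_s: 10.05
tcp_pos: [0.4898, -0.0277, 0.0448]
ee_rot: [3.141, -0.0, -0.128]
force: [0.5, 0.1, 0.5]
finger_gap: 0.0824
grip_force: 0.0
```

Call:
step_arm([
  [[0, 0, 1.5, 0, 0, 0, 1], [0, 0, 2, 0, 0, 0, 1], [0, 0, 2, 0, 0, 0, 1], [-2, 0.26, 0, 0, 0, 0, 0], [-2, 0.26, 0, 0, 0, 0, 0]],
])

```text
time_s: 10.55
tcp_pos: [0.4497, -0.0224, 0.1002]
ee_rot: [-3.141, -0.001, -0.128]
force: [-0.3, -0.4, -1.3]
finger_gap: 0.0777
grip_force: 0.0
```

Call:
step_arm([
  [[-2, 0.26, 0, 0, 0, 0, 0], [-0.5, 0.06, 0, 0, 0, 0, 0], [0, 0, 0, 0, 0, 0, 0], [0, 0, 0, 0, 0, 0, 0], [0, 0, 0, 0, 0, 0, 0]],
])

```text
time_s: 11.05
tcp_pos: [0.4255, -0.0194, 0.0997]
ee_rot: [-3.141, -0.0, -0.128]
force: [-0.3, 0.2, -0.0]
finger_gap: 0.039
grip_force: 0.0
```

```bash
python3 - <<'E'
from h import *
s=snap('scene');t=snap('top')
st=ctrl.read_state();print(st['tcp_pos'],st['ee_rot'],st['force'],st['finger_gap'])
o=np.hstack([cv2.resize(s[190:270,310:390],None,fx=5,fy=5,interpolation=cv2.INTER_CUBIC),cv2.resize(t[180:260,240:320],None,fx=5,fy=5,interpolation=cv2.INTER_CUBIC)])
cv2.imwrite('pics/in.png',o[:,:,::-1])
D=np.array([.553,-.0355]);a=-.128;e=np.array([np.cos(a),np.sin(a)]);n=np.array([-e[1],e[0]])
for x in(70,-90):
  for y in(30,-30):
    p=[*(D+e*x/1e3+n*y/1e3),.057]
    print(((proj('scene',p)-[310,190])*5).round(),((proj('top',p)-[240,180])*5+[400,0]).round())
E
```

```text
[ 0.42515507 -0.0193131   0.09953831] [-3.14119507e+00  1.76669592e-05 -1.28211003e-01] [ 0.01946909 -0.6927121  -0.51425714] 0.03125351587404856
[179. 393.] [572.  48.]
[ 62. 364.] [683.  59.]
[282. 223.] [538. 344.]
[174. 199.] [651. 355.]
```

View pics/in.png

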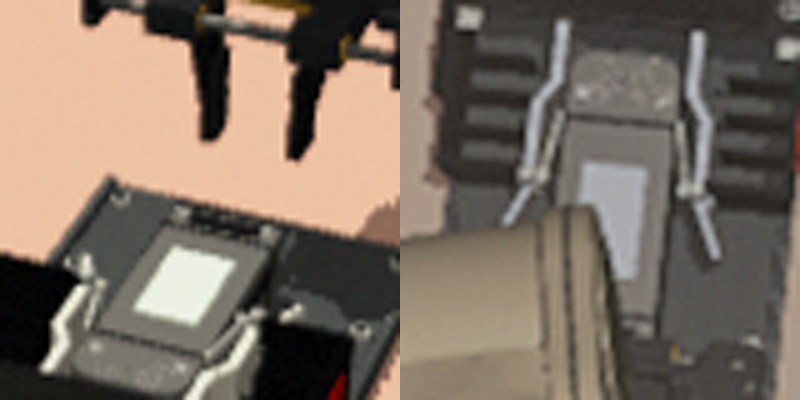

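The pack is centred between the open leaves, with its nose at panel (622,55) and its tail ridge free of the fingers. Step 1 is met, so I lower the closed fingers behind the tail and push.

Call:
step_arm([
  [[0, 0, 0, 0, 0, 0, 0], [0, 0, -1, 0, 0, 0, 0], [0, 0, -1.5, 0, 0, 0, 0], [0, 0, -1.5, 0, 0, 0, 0], [0, 0, -1, 0, 0, 0, 0]],
])

```text
time_s: 11.65
tcp_pos: [0.424, -0.0193, 0.048]
ee_rot: [-3.142, 0.001, -0.128]
force: [-1.0, 0.1, 0.3]
finger_gap: 0.0007
grip_force: 0.0
```

Call:
step_arm([
  [[0.8, -0.1, 0, 0, 0, 0, 0], [0.8, -0.1, 0, 0, 0, 0, 0], [0.5, -0.07, 0, 0, 0, 0, 0], [0.5, -0.07, 0, 0, 0, 0, 0], [0.5, -0.06, 0, 0, 0, 0, 0]],
])

```text
time_s: 12.15
tcp_pos: [0.4552, -0.0234, 0.0497]
ee_rot: [3.141, 0.002, -0.128]
force: [-11.6, 1.0, 7.6]
finger_gap: 0.0005
grip_force: 5.5
```

Call:
step_arm([
  [[0.5, -0.06, 0, 0, 0, 0, 0], [0.5, -0.07, 0, 0, 0, 0, 0], [0.5, -0.06, 0, 0, 0, 0, 0], [0.5, -0.07, 0, 0, 0, 0, 0], [0.5, -0.06, 0, 0, 0, 0, 0]],
])

```text
time_s: 12.65
tcp_pos: [0.4789, -0.0264, 0.0492]
ee_rot: [3.141, 0.005, -0.128]
force: [-10.6, 0.8, 8.2]
finger_gap: 0.0008
grip_force: 5.4
```

Call:
step_arm([
  [[0.6, -0.08, 0, 0, 0, 0, 0], [0.6, -0.08, 0, 0, 0, 0, 0], [0.6, -0.07, 0, 0, 0, 0, 0], [0.6, -0.08, 0, 0, 0, 0, 0], [0.6, -0.08, 0, 0, 0, 0, 0]],
])

```text
time_s: 13.15
tcp_pos: [0.509, -0.0303, 0.0493]
ee_rot: [3.141, 0.004, -0.128]
force: [-11.3, 1.0, 8.1]
finger_gap: 0.0003
grip_force: 5.3
```

Call:
step_arm([
  [[0.6, -0.08, 0, 0, 0, 0, 0], [0.6, -0.08, 0, 0, 0, 0, 0], [0.6, -0.07, 0, 0, 0, 0, 0], [0.6, -0.08, 0, 0, 0, 0, 0], [0.6, -0.08, 0, 0, 0, 0, 0]],
])

```text
time_s: 13.65
tcp_pos: [0.539, -0.0342, 0.0493]
ee_rot: [3.141, 0.004, -0.128]
force: [-11.2, 1.6, 7.1]
finger_gap: 0.0001
grip_force: 5.2
```

Call:
step_arm([
  [[0.5, -0.06, 0, 0, 0, 0, 0], [0.5, -0.07, 0, 0, 0, 0, 0], [0.5, -0.06, 0, 0, 0, 0, 0], [0.5, -0.07, 0, 0, 0, 0, 0], [0.4, -0.05, 0, 0, 0, 0, 0]],
])

```text
time_s: 14.15
tcp_pos: [0.5631, -0.0373, 0.0492]
ee_rot: [3.141, 0.004, -0.128]
force: [-10.4, 1.1, 7.1]
finger_gap: 0.0007
grip_force: 5.2
```

Call:
step_arm([
  [[0.3, -0.04, 0, 0, 0, 0, 0], [0.3, -0.04, 0, 0, 0, 0, 0], [0.3, -0.04, 0, 0, 0, 0, 0], [0.3, -0.04, 0, 0, 0, 0, 0], [0.2, -0.03, 0, 0, 0, 0, 0]],
])

```text
time_s: 14.65
tcp_pos: [0.577, -0.0391, 0.0493]
ee_rot: [3.141, 0.004, -0.128]
force: [-10.8, 1.7, 6.0]
finger_gap: 0.0006
grip_force: 5.2
```

Call:
step_arm([
  [[0.2, -0.03, 0, 0, 0, 0, 0], [0.2, -0.03, 0, 0, 0, 0, 0], [0.2, -0.02, 0, 0, 0, 0, 0], [0.1, -0.01, 0, 0, 0, 0, 0], [0.1, -0.01, 0, 0, 0, 0, 0]],
])

```text
time_s: 15.15
tcp_pos: [0.5851, -0.0402, 0.0493]
ee_rot: [3.141, 0.004, -0.128]
force: [-9.1, 0.9, 7.4]
finger_gap: 0.0006
grip_force: 5.1
```

Call:
step_arm([
  [[0.1, -0.01, 0, 0, 0, 0, 0], [0.1, -0.01, 0, 0, 0, 0, 0], [0.1, -0.02, 0, 0, 0, 0, 0], [0.1, -0.01, 0, 0, 0, 0, 0], [0.1, -0.01, 0, 0, 0, 0, 0]],
])

```text
time_s: 15.65
tcp_pos: [0.5878, -0.0405, 0.0491]
ee_rot: [3.14, 0.009, -0.128]
force: [-24.6, 2.5, 19.3]
finger_gap: 0.0005
grip_force: 12.9
```

The force rose at exactly the predicted home position. I back off and lift out.

Call:
step_arm([
  [[-0.3, 0.04, 0, 0, 0, 0, 0], [-0.3, 0.04, 0, 0, 0, 0, 0], [0, 0, 0.8, 0, 0, 0, 0], [0, 0, 1.5, 0, 0, 0, 0], [0, 0, 2, 0, 0, 0, 0]],
])

```text
time_s: 16.15
tcp_pos: [0.5854, -0.0402, 0.0935]
ee_rot: [3.142, 0.001, -0.128]
force: [0.3, -0.1, -0.2]
finger_gap: 0.0005
grip_force: 0.0
```

Call:
step_arm([
  [[0, 0, 2, 0, 0, 0, 0], [0, 0, 3, 0, 0, 0, 0], [-2, 0, 4, 0, 0, 0, 0], [-4, 0, 3, 0, 0, 0, 0], [-4, 0, 0, 0, 0, 0, 0]],
])

```text
time_s: 16.65
tcp_pos: [0.4871, -0.0394, 0.2179]
ee_rot: [-3.141, -0.008, -0.127]
force: [-0.5, 0.2, 0.1]
finger_gap: 0.0005
grip_force: 0.0
```

Call:
step_arm([
  [[-2, -4, 0, 0, 0, 0, 0], [0, -4, 0, 0, 0, 0, 0], [0, -4, 0, 0, 0, 0, 0], [0, -4, 0, 0, 0, 0, 0], [0, -2, 0, 0, 0, 0, 0]],
])

```text
time_s: 17.15
tcp_pos: [0.4652, -0.224, 0.2142]
ee_rot: [3.14, -0.002, -0.132]
force: [-0.4, 0.9, 0.4]
finger_gap: 0.0009
grip_force: 0.0
```

```bash
python3 - <<'E'
from h import *
s=snap('scene');t=snap('top')
st=ctrl.read_state();print(st['tcp_pos'],st['force'])
o=np.hstack([cv2.resize(s[200:280,310:390],None,fx=5,fy=5,interpolation=cv2.INTER_CUBIC),cv2.resize(t[180:260,240:320],None,fx=5,fy=5,interpolation=cv2.INTER_CUBIC)])
cv2.imwrite('pics/end.png',o[:,:,::-1])
D=np.array([.553,-.0355]);a=-.128;e=np.array([np.cos(a),np.sin(a)]);n=np.array([-e[1],e[0]])
for x in(45,85):
  for y in(30,-30):
    p=[*(D+e*x/1e3+n*y/1e3),.057]
    print(((proj('scene',p)-[310,200])*5).round(),((proj('top',p)-[240,180])*5+[400,0]).round())
E
```

```text
[ 0.46521028 -0.22345176  0.21384394] [-0.91637538  0.55200915 -0.08979291]
[196. 315.] [567.  94.]
[ 81. 286.] [678. 105.]
[168. 361.] [575.  21.]
[ 51. 331.] [686.  32.]
```

View pics/end.png

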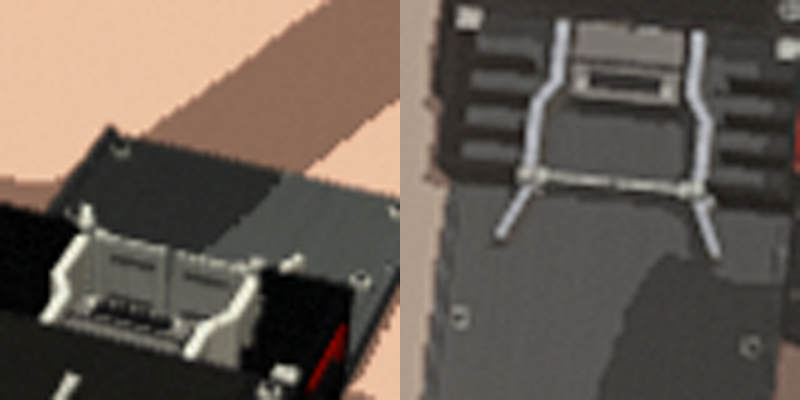

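The leaves are shut in a straight line from (525,175) to (697,187). The pack's tail edge at (572,95)–(680,103) matches the predicted home position, so I hand in.

```bash
python3 -c "
from h import *
print(ctrl.job_done())"
```

```text
the job is handed in; nothing more can be done
None
```

The battery pack is fully home in the deck with both flap leaves shut behind it and the arm clear; I handed the job in at about 17 s, but the hand-in call returned no verdict.

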